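Air the relay tub in the drying chest

TASK

The relays in the white tub are to dry uncovered in the chest: raise the chest's blue lid by its bar, lock its folding stay by pressing the knee past straight, and let go so that the stay alone props the lid. With the lid propped, lift the tub's loose green cover by its knob and set it down (do not drop it) flat, knob up, in the yellow tray. Then break the knee by its orange grip and lower the lid gently, without letting it slam, until it is fully shut, leaving the tub standing in the chest and the other things on the table where they are.

Things in the scene. Friction and masses are not known exactly. Their poses are not given: they have to be found in the camera images.
- chest: Fixed grey open-topped steel chest, 220 (its x) x 170 (its y) x 100 mm high, walls and floor 7 mm thick. Origin: centre of its underside. The blue lid's hinge runs along the chest's x axis at its +y rim; the lid's free edge and bar are at -y. The folding stay is on the outside of its +x end.
- lid_hinge (a point): Middle of the lid's hinge line, at rim height (chest frame 0, 85, 100 mm); the line is parallel to the chest's x axis.
- lid (a joint): Angle of the blue lid (220 x 170 x 10 mm plate, about 0.5 kg): 0 shut, grows as its free edge rises, about 1.445 (83 degrees) when propped by the locked stay, about 0.03 more while the stay is dead straight. Stiff hinge (0.2 N m friction): let go above about 1.25 the lid stays put; lower, it falls shut.
- lid_bar (a point): Centre of the lid's grab bar: a round steel bar 12 mm thick, 140 mm long, parallel to the hinge line, 215 mm from it and 5 mm above the lid's underside, standing 45 mm clear of the lid's free edge. It moves on an arc about the hinge. With a loose pinch from above the round bar turns between the fingers as the lid swings.
- knee (a joint): Opening of the knee between the stay's two links (each 87.5 mm between pivots): 0 folded (lid shut), 2.56 dead straight, locked past straight at its stop 2.86. It counts as locked above 2.68. It passes straight only when the knee is pushed (1 to 5 N).
- stay_foot (a point): A point on the axis of the stay's lower pivot on the chest (parallel to the chest's x), level along that axis with the centre of the orange grip: chest frame 168, -15, 50 mm.
- knee_grip (a point): Centre of the orange grip at the stay's knee: cylinder 20 mm thick, 34 mm long, along the chest's x, inner end 41 mm off the end wall. It circles stay_foot at 87.5 mm: lid shut, 84 mm to -y and 25 above it; locked, 55 mm to +y and 68 above. Push it towards the hinge (+y, down) to lock; pull it back (-y, up over the arc) to break; the lid comes down with it.
- tub_rim (a point): Centre of the mouth of the white round tub with relays, 90 mm in diameter and 48 mm high, wall 4 mm, 0.45 kg, standing loose on the chest's floor (rim 55 mm above the table).
- cover_knob (a point): Grasp point on the black knob (22 mm thick, 30 mm tall) of the loose green cover (90 g): on its axis, 8 mm under its top, 22 mm above the disc (100 mm wide, 5 mm thick), 31 mm above the bottom of the plug (74 mm wide, 4 mm deep) that sits in the tub's mouth; z out of the knob. On the tub, the knob's top is 10 mm under the shut lid.
- tray: Fixed shallow yellow tray, 170 x 170 mm outside, 18 mm high, walls and floor 5 mm thick. Origin: centre of its underside; x, y along its sides. The cover set flat on its floor has cover_knob 36 mm above the tray's underside.
- spool_copper: Bystander: spool of copper wire 64 mm across, 50 mm high, standing; origin under its centre.
- spool_red: Bystander: spool of red wire 76 mm across, 60 mm high, standing; origin under its centre.
- meter: Bystander: yellow hand meter 150 x 80 x 32 mm lying flat; origin under its centre.
- jar: Bystander: amber jar 60 mm across, 80 mm high; origin under its centre.
- driver: Bystander: red-handled screwdriver lying on the table.
- carton: Bystander: cardboard carton 140 x 100 x 70 mm; origin under its centre.
- module: Bystander: green circuit module 70 x 50 x 19 mm lying flat; origin under its centre.
There are look-alikes about, which are no part of the job. Leave any pink look-alike of the tray alone.

How it is judged:
By the outcome, as a careful person would: the job done as asked, in the order asked, and still so for the second after the job is handed in, with the robot touching nothing.
It also fails if it takes over 72 s, if anything falls off the work surface, if the arm or the gripper's body presses on something with over 40 N, if the wrist force passes 120 N, or if a joint passes its speed limit or range.

ROBOT

A 6-joint arm with a two-finger parallel gripper is mounted at the origin on the work surface. World frame = base frame: x ahead of the robot, y to its left, z up, the work surface at z = 0. Lengths are in m, angles in rad, forces in N, time in s.
With the tool pointing down it reaches from about 0.35 to 0.775 m from the base axis. Payload 7.3 kg.
Tool frame: the origin (TCP) lies at the very end of the fingers, on their centre line; the grasp point (between the pads) lies 19 mm behind it; z points along the fingers, x is the direction in which the jaws open and shut, and the axes are right-handed (so a half turn about z gives the same grasp; the last joint's range is limited). The gripper opens to 92 mm and grips with 3 to 60 N. Pads are 19 mm wide; open, the fingers measure 130 mm over their backs; the gripper's body (75 mm by 190 mm) begins 47 mm behind the grasp point.
Start: joints at [1.071, 0.342, 1.524, -0, 1.275, -0.146], TCP at [0.182, 0.493, 0.227] pointing down, gripper open.
Joint ranges: [-2.53, 2.53], [-0.77, 2.02], [0.04, 2.7], [-1, 4.14], [0.28, 2.66], [-3.11, 3.11]. Speed limits (rad/s): [2.57, 2.57, 3.14, 3.14, 3.14, 3.14].

INTERFACE

Orientations are given as [roll, pitch, yaw] about the fixed x, y, z axes, in that order (R = Rz(yaw) Ry(pitch) Rx(roll)).
In Python, from cell import robot, read_camera, nets gives the robot as it stands. The module is installed in compiled form; this text tells all that it offers.
- The arm moves only by the tool carry_out, never from a script. Its arguments are lists of equal length, an entry for each row: "translation": the shift along the tool's x, y, z in m, a list of three; "turn": the turn, a rotation vector about the tool's x, y, z in rad, a list of three; "gripper": the gripper's target within -1 to 1 (shut at 1, half-way at 0, fully open at -1). A call has 1 to 10 rows; each row shifts and turns the commanded pose from where the row before left it, along the tool's axes as they then stand; what a row does not reach is not made up. A row lasts 1/10 s, in which the tool goes at most 50 mm and 8.59 degrees, less where a joint would pass 70% of its speed; a pose out of reach is approached as far as the arm can. A call with a gripper value outside its range is refused whole. The fingers move at their own pace and stop on an object; "squeeze" is the grip in N (left out, the last holds). Time passes only in rows, so rows that do not move let the fingers close. It gives the time, the measured TCP pose, the force and the opening at its end, in the units of the state.
- robot.observe(): the state, without advancing time (a new reading comes with each control period).
- read_camera(name): name is "scene" or "top" or "wrist"; returns a dict with "img" (400x640x3 uint8, red, green, blue), "fx", "fy", "cx", "cy" (pixels), "world_from_camera" (4x4, takes a point from camera to world coordinates). Camera axes: x right, y down, z forward; pixel columns grow to the right and rows downward; lengths in m; the calibration is good to about 2 mm. A picture is of the moment at which its call begins. There is no depth.
- robot.hand_in(): hands the job in, once; it reports no verdict.
Trained networks look in a picture, given as the dict that the camera call returned (one of the last four; its "shot" number tells which), for a name from the list of things; names that differ only in an ending like _2 or _b are one class to them, and where a whole thing is asked for, a point or a joint stands for the part that bears it (a point fixed in the world has none). Each returns a list of dicts, best first, with "score" (0 to 1); they miss things now and then, are a little off and sometimes report something else, mostly with a low value. They report only what shows in the picture. A call takes as long as a camera call. They do not tell look-alikes from the thing itself.
- nets.regions_of(picture, name): "region" (400x640 bool, what is visible of it) and "pixel" ([column, row] in pixels, amid what is visible of it).
- nets.tip_of(picture, name): "pixel" ([column, row] in pixels: a listed point, or the origin of a listed thing).
The state is a dict: "time": time; "qpos": joint angles; "qvel": joint speeds; "joint_efforts": joint torques, N m; "tool_pos": TCP position; "tool_rot": TCP orientation; "contact_force": force on the tool from outside, world axes, zero at the start; "torque": the same for the moment, N m; "opening": finger opening in m.
Only numpy, scipy, OpenCV 4.12 (cv2) and the standard library are available. Lean on these libraries where they do the work, as an engineer would, in place of code of your own. Each camera call takes 0.05 s, during which the arm holds its last target. There are 200 camera calls.

## Working session

There is one attempt and no reset: what is moved stays moved. The work goes in short steps, Python scripts to look and compute and a tool call to move; the robot and the scene stay as the last step left them, time stands still between calls to the robot, and variables do not carry over. Pictures are saved under pics/ and viewed, about 8 in all and at most 12, crops included, and the job is handed in when it is done.

Besides the shell and the picture viewer there is one more tool, called after "Emit:" as name(argument=value, ...), one argument or row to a line, values as JSON. carry_out: Moves the arm, as the interface text tells. Its arguments: {"type":"object","properties":{"translation":{"type":"array","items":{"type":"array","items":{"type":"number"}}},"turn":{"type":"array","items":{"type":"array","items":{"type":"number"}}},"gripper":{"type":"array","items":{"type":"number"}},"squeeze":{"type":"number"}},"required":["translation","turn","gripper"]}

```bash
mkdir -p pics
cat > h.py <<'E'
import numpy as np, cv2
from cell import robot, read_camera, nets
def ray(p,px):
    T=np.array(p["world_from_camera"]); d=np.array([(px[0]-p["cx"])/p["fx"],(px[1]-p["cy"])/p["fy"],1.])
    return T[:3,3], T[:3,:3]@d
def at_z(p,px,z):
    o,d=ray(p,px); return o+d*(z-o[2])/d[2]
def proj(p,X):
    T=np.array(p["world_from_camera"]); c=T[:3,:3].T@(np.array(X)-T[:3,3]); return np.array([p["fx"]*c[0]/c[2]+p["cx"],p["fy"]*c[1]/c[2]+p["cy"]])
def tri(obs):
    A=np.zeros((3,3));b=np.zeros(3)
    for p,px in obs:
        o,d=ray(p,px); d=d/np.linalg.norm(d); M=np.eye(3)-np.outer(d,d); A+=M;b+=M@o
    return np.linalg.solve(A,b)
def save(p,name): cv2.imwrite("pics/"+name,cv2.cvtColor(p["img"],cv2.COLOR_RGB2BGR))
def st():
    s=robot.observe(); print({k:(np.round(s[k],3).tolist() if k!="x" else 0) for k in("time","qpos","tool_pos","tool_rot","contact_force","opening")})
E
python3 - <<'E'
from h import *
st()
a=read_camera("scene");b=read_camera("top")
im=np.vstack([a["img"],b["img"]]); 
cv2.imwrite("pics/1.png",cv2.cvtColor(a["img"],cv2.COLOR_RGB2BGR));cv2.imwrite("pics/2.png",cv2.cvtColor(b["img"],cv2.COLOR_RGB2BGR))
for n in ["chest","lid_bar","knee_grip","lid_hinge","stay_foot","tray","meter","carton","jar","spool_red"]:
  for nm,p in(("s",a),("t",b)):
    print(n,nm,[(np.round(r["pixel"]).tolist(),round(float(r["score"]),2)) for r in nets.tip_of(p,n)][:3])
for p in(a,b): print(np.round(p["world_from_camera"],3).tolist(),p["fx"],p["cx"],p["cy"])
E
```

```text
{'time': 0.0, 'qpos': [1.071, 0.343, 1.525, 0.0, 1.275, -0.146], 'tool_pos': [0.182, 0.492, 0.226], 'tool_rot': [-3.141, 0.002, 1.217], 'contact_force': [-0.311, 0.095, 0.015], 'opening': 0.092}
chest s [([367.0, 226.0], 0.7)]
chest t [([279.0, 221.0], 0.69)]
lid_bar s [([326.0, 184.0], 0.97), ([225.0, 242.0], 0.53)]
lid_bar t [([321.0, 215.0], 0.75)]
knee_grip s [([300.0, 226.0], 0.88)]
knee_grip t [([305.0, 159.0], 0.49)]
lid_hinge s [([392.0, 205.0], 0.74)]
lid_hinge t [([246.0, 225.0], 0.81)]
stay_foot s [([329.0, 245.0], 0.74)]
stay_foot t []
tray s [([316.0, 151.0], 0.68)]
tray t [([410.0, 180.0], 0.9), ([411.0, 317.0], 0.86)]
meter s [([200.0, 175.0], 0.58)]
meter t [([477.0, 197.0], 0.64)]
carton s [([497.0, 315.0], 0.92)]
carton t [([145.0, 191.0], 0.59)]
jar s [([225.0, 244.0], 0.91)]
jar t [([365.0, 133.0], 0.75), ([412.0, 182.0], 0.65)]
spool_red s [([280.0, 292.0], 0.73), ([250.0, 167.0], 0.67)]
spool_red t [([286.0, 119.0], 0.81)]
[[-0.597, 0.431, -0.677, 1.249], [0.802, 0.309, -0.511, 0.529], [-0.011, -0.848, -0.531, 0.678], [0.0, 0.0, 0.0, 1.0]] 404.5930296266374 321.8386767788062 193.78246753021972
[[-0.007, -0.995, 0.104, 0.371], [-1.0, 0.007, -0.005, -0.043], [0.005, -0.104, -0.995, 1.348], [0.0, 0.0, 0.0, 1.0]] 455.369468829501 320.268221614253 203.1454725670598
```

View pics/1.png

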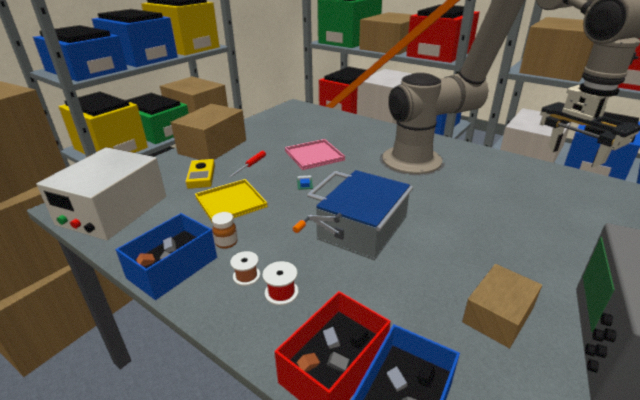

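View pics/2.png

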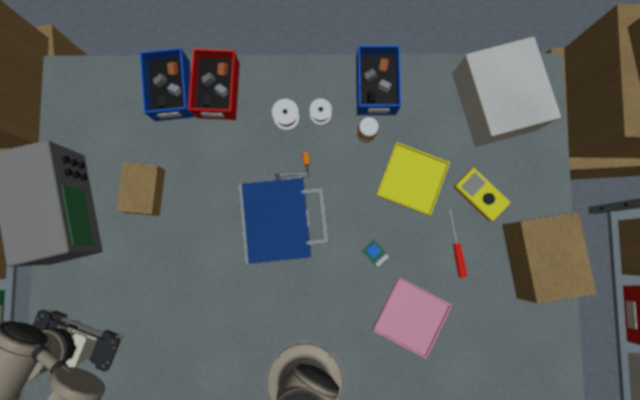

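Scene: the chest with blue lid is mid-table (top ≈275,221). Its bar (≈324,216) is on the world −y side and the orange grip (306,158) is on the far (+x) end. The yellow tray is at top (413,179); its pink look-alike at (411,317) I leave alone.

```bash
cat > fit.py <<'E'
from h import *
from scipy.optimize import least_squares
a=read_camera("scene");b=read_camera("top")
K={"lid_bar":(0,-130,105),"knee_grip":(168,-99,75),"lid_hinge":(0,85,100),"stay_foot":(168,-15,50),"chest":(0,0,0)}
obs=[]
for n,X in K.items():
  for p,nm in((a,"s"),(b,"t")):
    r=nets.tip_of(p,n)
    if r: obs.append((n,nm,p,np.array(r[0]["pixel"]),np.array(X)/1e3))
# lid corners in both views
for p,nm in((a,"s"),(b,"t")):
  hsv=cv2.cvtColor(p["img"],cv2.COLOR_RGB2HSV)
  m=((hsv[...,0]>100)&(hsv[...,0]<125)&(hsv[...,1]>170)).astype(np.uint8)
  x0,y0,x1,y1=(300,165,420,240) if nm=="s" else (232,165,320,275)
  mm=np.zeros_like(m);mm[y0:y1,x0:x1]=m[y0:y1,x0:x1]
  c=max(cv2.findContours(mm,0,2)[0],key=cv2.contourArea)
  q=cv2.approxPolyDP(cv2.convexHull(c),4,True)[:,0]; print(nm,q.tolist(),cv2.contourArea(c))
  if nm=="t" and len(q)==4:
    q=q.astype(float)
    o=[((1,1),min(q,key=lambda v:v[0]+v[1])),((1,-1),max(q,key=lambda v:v[0]-v[1])),((-1,1),min(q,key=lambda v:v[0]-v[1])),((-1,-1),max(q,key=lambda v:v[0]+v[1]))]
    for s,px in o: obs.append(("corner%s"%(s,),nm,p,px,np.array([.11*s[0],.085*s[1],.11])))
def W(v,X): c,s=np.cos(v[2]),np.sin(v[2]); return np.array([v[0]+c*X[0]-s*X[1],v[1]+s*X[0]+c*X[1],X[2]])
f=lambda v:np.concatenate([proj(p,W(v,X))-px for _,_,p,px,X in obs])
r=least_squares(f,[.4,0.05,0],loss="soft_l1"); print("chest",r.x)
for (n,nm,p,px,X) in obs: print(n,nm,np.round(proj(p,W(r.x,X))-px,1))
for n,X in K.items(): print(n,np.round(W(r.x,np.array(X)/1e3),4))
# tray
for p,nm in((a,"s"),(b,"t")):
  hsv=cv2.cvtColor(p["img"],cv2.COLOR_RGB2HSV)
  m=((hsv[...,0]>22)&(hsv[...,0]<35)&(hsv[...,1]>150)).astype(np.uint8); mm=np.zeros_like(m)
  x0,y0,x1,y1=(185,172,275,225) if nm=="s" else (370,135,453,220)
  mm[y0:y1,x0:x1]=m[y0:y1,x0:x1]; c=max(cv2.findContours(mm,0,2)[0],key=cv2.contourArea)
  R=cv2.minAreaRect(c);print(nm,R); 
  M=cv2.moments(c);px=(M["m10"]/M["m00"],M["m01"]/M["m00"]);print("tray",nm,px,at_z(p,px,.012))
  if nm=="t": print([np.round(at_z(p,q,.018),3).tolist() for q in cv2.boxPoints(R)])
E
python3 fit.py
```

```text
s [[317, 206], [355, 171], [408, 185], [376, 225]] 2705.0
t [[301, 179], [309, 255], [250, 261], [243, 185]] 4459.0
chest [0.45119321 0.07055061 0.04513854]
lid_bar s [-0.8  0.1]
lid_bar t [0.2 0.7]
knee_grip s [94.8 48. ]
knee_grip t [-12.  -54.3]
lid_hinge s [-0.4 -2.5]
lid_hinge t [-1.  -1.3]
stay_foot s [-1.1 -4.2]
stay_foot t [-196.9  -33.9]
chest s [0.3 1.1]
chest t [6.4 1.1]
corner(1, 1) t [ 0.7 -2.3]
corner(1, -1) t [4.6 0.5]
corner(-1, 1) t [-3.4  2.5]
corner(-1, -1) t [0.6 5.1]
lid_bar [ 0.4571 -0.0593  0.105 ]
knee_grip [ 0.6235 -0.0208  0.075 ]
lid_hinge [0.4474 0.1555 0.1   ]
stay_foot [0.6197 0.0631 0.05  ]
chest [0.4512 0.0706 0.    ]
s ((231.05661010742188, 200.19808959960938), (33.92805480957031, 66.2077865600586), 74.05460357666016)
tray s (231.03560356035604, 199.00610061006097) [ 0.58561286 -0.31859335  0.012     ]
t ((412.75341796875, 178.6575469970703), (56.881996154785156, 56.17974853515625), 20.556045532226562)
tray t (412.69329645297756, 178.61210543442888) [ 0.58090349 -0.32461563  0.012     ]
[[0.532, -0.215, 0.018], [0.689, -0.277, 0.018], [0.628, -0.433, 0.018], [0.472, -0.37, 0.018]]
```

```bash
python3 - <<'E'
s=open("fit.py").read()
s=s.replace("# lid corners","""for p,nm,(x0,y0,x1,y1) in((a,"s",(288,214,312,236)),(b,"t",(296,146,316,170))):
  h=cv2.cvtColor(p["img"],cv2.COLOR_RGB2HSV); m=np.zeros(h.shape[:2],np.uint8); m[y0:y1,x0:x1]=((h[...,0]>5)&(h[...,0]<20)&(h[...,1]>170))[y0:y1,x0:x1]
  ys,xs=np.nonzero(m); print("orange",nm,xs.mean(),ys.mean(),len(xs)); obs.append(("orange",nm,p,np.array([xs.mean(),ys.mean()]),np.array([.168,-.099,.075])))
obs=[o for o in obs if o[0]!="knee_grip" and not(o[0]=="stay_foot" and o[1]=="t") and o[0]!="chest"]
# lid corners""")
open("fit.py","w").write(s)
E
python3 fit.py
python3 - <<'E'
from h import *
p=read_camera("top"); im=cv2.cvtColor(p["img"],cv2.COLOR_RGB2BGR)
for X in [(.4571,-.0593,.105)]: pass
c1=cv2.resize(im[130:280,225:345],None,fx=4,fy=4,interpolation=2)
cv2.imwrite("pics/3.png",c1)
E
```

```text
orange s 298.6629213483146 225.93258426966293 89
orange t 305.67241379310343 157.98275862068965 58
s [[317, 206], [355, 171], [408, 185], [376, 225]] 2703.0
t [[301, 179], [309, 255], [250, 261], [243, 185]] 4463.0
chest [0.4546642  0.07166468 0.10954505]
lid_bar s [-2.5  1.1]
lid_bar t [ 0.5 -0.2]
lid_hinge s [ 3.7 -2.4]
lid_hinge t [-1.3 -1.8]
stay_foot s [-0.3 -1.9]
orange s [ 0.4 -0.7]
orange t [-0.2 -0.1]
corner(1, 1) t [-2.1 -1.4]
corner(1, -1) t [ 1.5 -2.5]
corner(-1, 1) t [-1.1  3. ]
corner(-1, -1) t [2.6 1.6]
lid_bar [ 0.4689 -0.0576  0.105 ]
knee_grip [ 0.6325 -0.0084  0.075 ]
lid_hinge [0.4454 0.1562 0.1   ]
stay_foot [0.6233 0.0751 0.05  ]
chest [0.4547 0.0717 0.    ]
s ((231.00942993164062, 200.2830352783203), (34.0654182434082, 66.34515380859375), 74.05460357666016)
tray s (231.06148480318882, 199.0440458395615) [ 0.58571437 -0.31836805  0.012     ]
t ((412.75341796875, 178.6575469970703), (56.881996154785156, 56.179752349853516), 20.556045532226562)
tray t (412.6992847854356, 178.5994798439532) [ 0.58094125 -0.3246345   0.012     ]
[[0.532, -0.215, 0.018], [0.689, -0.277, 0.018], [0.628, -0.433, 0.018], [0.472, -0.37, 0.018]]
```

View pics/3.png

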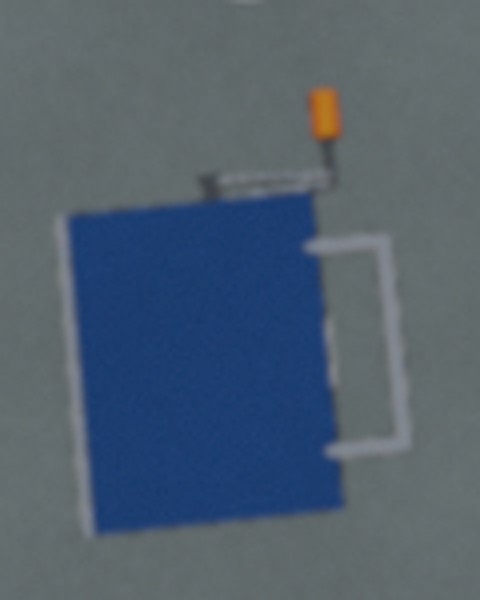

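Chest fit: origin (0.455, 0.072), yaw about 0.11. In the enlarged crop the bar runs from crop (383,237) to (403,447), which matches. I'll set tool yaw to 1.68, so that tool x = chest y, tool y = chest x and tool z = down, then go above the bar.

Emit:
carry_out(
  translation=[
    [0,0,0],
    [0,0,0],
    [0,0,0],
    [0,0,0],
    [-0.044,0.017,0],
    [-0.044,0.017,0],
    [-0.044,0.017,0],
    [-0.044,0.017,0],
    [-0.044,0.017,0],
    [-0.044,0.017,0],
  ],
  turn=[
    [0,0,-0.116],
    [0,0,-0.116],
    [0,0,-0.116],
    [0,0,-0.116],
    [0,0,0],
    [0,0,0],
    [0,0,0],
    [0,0,0],
    [0,0,0],
    [0,0,0],
  ],
  gripper=[-1,-1,0,0.35,0.35,0.35,0.35,0.35,0.35,0.35],
  squeeze=10,
)

```text
time: 3.35
tool_pos: [0.3128, 0.2397, 0.227]
tool_rot: [3.141, -0.0, 1.681]
contact_force: [1.2, 0.2, 1.0]
opening: 0.033
```

Emit:
carry_out(
  translation=[
    [-0.044,0.017,0],
    [-0.044,0.017,0],
    [-0.044,0.017,0],
    [-0.044,0.017,0.005],
    [-0.044,0.017,0.005],
    [-0.044,0.017,0.005],
    [-0.044,0.017,0.01],
    [0,0,0],
    [0,0,0],
  ],
  turn=[
    [0,0,0],
    [0,0,0],
    [0,0,0],
    [0,0,0],
    [0,0,0],
    [0,0,0],
    [0,0,0],
    [0,0,0],
    [0,0,0],
  ],
  gripper=[0.35,0.35,0.35,0.35,0.35,0.35,0.35,0.35,0.35],
)

```text
time: 4.25
tool_pos: [0.4643, -0.0524, 0.2012]
tool_rot: [-3.14, -0.001, 1.679]
contact_force: [0.1, 0.3, -0.1]
opening: 0.0297
```

Run:
```python
from h import *
st()
w=read_camera("wrist"); save(w,"4.png")
print(np.round(w["world_from_camera"],3).tolist(),w["fx"])
for n in("lid_bar","knee_grip"): print(n,[(np.round(r["pixel"]).tolist(),round(float(r["score"]),2), np.round(at_z(w,r["pixel"],.105 if n=="lid_bar" else .075),4)) for r in nets.tip_of(w,n)][:3])
```

```text
{'time': 4.25, 'qpos': [-0.277, 0.262, 1.715, 0.0, 1.166, -1.956], 'tool_pos': [0.464, -0.052, 0.201], 'tool_rot': [-3.14, -0.001, 1.679], 'contact_force': [0.083, 0.284, -0.106], 'opening': 0.03}
[[-0.107, 0.952, 0.288, 0.385], [0.994, 0.102, 0.032, -0.061], [0.001, 0.29, -0.957, 0.36], [0.0, 0.0, 0.0, 1.0]] 308.3928248314366
lid_bar [([315.0, 208.0], 0.96, array([ 0.469 , -0.0576,  0.105 ]))]
knee_grip [([344.0, 341.0], 0.82, array([ 0.6309, -0.0084,  0.075 ]))]
```

View pics/4.png

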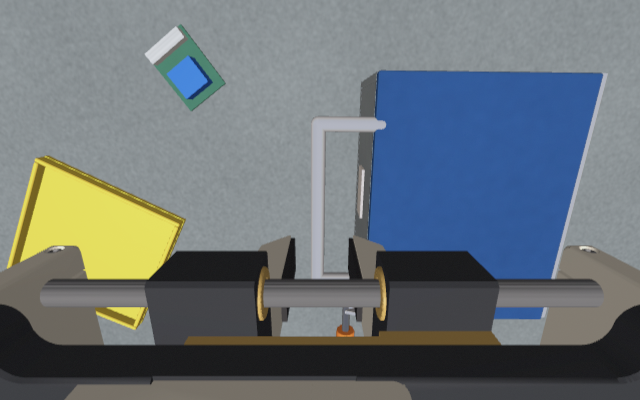

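The wrist view shows the bar centred between the open fingers (col 315), and the nets put it at (0.469, −0.0576), the same as the fit. I'll descend and pinch.

Emit:
carry_out(
  translation=[
    [-0.006,0.004,0.02],
    [0,0,0.03],
    [0,0,0.03],
    [0,0,0.025],
    [0,0,0.01],
    [0,0,0],
    [0,0,0],
    [0,0,0],
    [0,0,0],
  ],
  turn=[
    [0,0,0],
    [0,0,0],
    [0,0,0],
    [0,0,0],
    [0,0,0],
    [0,0,0],
    [0,0,0],
    [0,0,0],
    [0,0,0],
  ],
  gripper=[0.35,0.35,0.35,0.35,0.35,1,1,1,1],
  squeeze=10,
)

```text
time: 5.3
tool_pos: [0.4697, -0.0555, 0.088]
tool_rot: [3.139, -0.002, 1.68]
contact_force: [1.0, 10.0, 0.5]
opening: 0.0115
```

Run:
```python
import numpy as np
def b(t): return np.array([85-215*np.cos(t)+5*np.sin(t), 100+215*np.sin(t)+5*np.cos(t)])
th=np.concatenate([np.linspace(0,1.46,26)])
P=np.array([b(t) for t in th]); D=np.diff(P,axis=0)
print([(round(d[0],1),round(-d[1],1)) for d in D])
```

```text
[(np.float64(0.7), np.float64(-12.5)), (np.float64(1.4), np.float64(-12.5)), (np.float64(2.1), np.float64(-12.4)), (np.float64(2.8), np.float64(-12.2)), (np.float64(3.5), np.float64(-12.0)), (np.float64(4.2), np.float64(-11.8)), (np.float64(4.9), np.float64(-11.6)), (np.float64(5.6), np.float64(-11.2)), (np.float64(6.2), np.float64(-10.9)), (np.float64(6.9), np.float64(-10.5)), (np.float64(7.5), np.float64(-10.1)), (np.float64(8.0), np.float64(-9.6)), (np.float64(8.6), np.float64(-9.2)), (np.float64(9.1), np.float64(-8.6)), (np.float64(9.6), np.float64(-8.1)), (np.float64(10.1), np.float64(-7.5)), (np.float64(10.5), np.float64(-6.9)), (np.float64(10.9), np.float64(-6.3)), (np.float64(11.2), np.float64(-5.7)), (np.float64(11.5), np.float64(-5.0)), (np.float64(11.8), np.float64(-4.3)), (np.float64(12.0), np.float64(-3.6)), (np.float64(12.2), np.float64(-2.9)), (np.float64(12.4), np.float64(-2.2)), (np.float64(12.5), np.float64(-1.5))]
```

Emit:
carry_out(
  translation=[
    [0.002,0,0],
    [0.0007,0,-0.006],
    [0.0007,0,-0.0125],
    [0.0014,0,-0.0125],
    [0.002,0,-0.0124],
    [0.0028,0,-0.0122],
    [0.0035,0,-0.012],
  ],
  turn=[
    [0,0,0],
    [0,0,0],
    [0,0,0],
    [0,0,0],
    [0,0,0],
    [0,0,0],
    [0,0,0],
  ],
  gripper=[1,1,1,1,1,1,1],
)

```text
time: 6.0
tool_pos: [0.4683, -0.0435, 0.1555]
tool_rot: [3.139, -0.001, 1.68]
contact_force: [4.7, 4.9, -5.8]
opening: 0.0115
```

Emit:
carry_out(
  translation=[
    [0.004,0,-0.0118],
    [0.0046,0,-0.0116],
    [0.0053,0,-0.0113],
    [0.006,0,-0.011],
    [0.0066,0,-0.0107],
    [0.0072,0,-0.0103],
    [0.0078,0,-0.0098],
    [0.0083,0,-0.0094],
    [0.0089,0,-0.0089],
    [0.0094,0,-0.0084],
  ],
  turn=[
    [0,0,0],
    [0,0,0],
    [0,0,0],
    [0,0,0],
    [0,0,0],
    [0,0,0],
    [0,0,0],
    [0,0,0],
    [0,0,0],
    [0,0,0],
  ],
  gripper=[1,1,1,1,1,1,1,1,1,1],
)

```text
time: 7.0
tool_pos: [0.4596, 0.0258, 0.257]
tool_rot: [-3.141, -0.005, 1.681]
contact_force: [4.3, 7.6, -13.7]
opening: 0.0122
```

Emit:
carry_out(
  translation=[
    [0.0105,0,-0.0075],
    [0.0108,0,-0.0068],
    [0.011,0,-0.006],
    [0.0112,0,-0.0053],
    [0.0113,0,-0.0046],
    [0.0114,0,-0.0039],
    [0.0115,0,-0.0032],
    [0.0116,0,-0.0025],
  ],
  turn=[
    [0,0,0],
    [0,0,0],
    [0,0,0],
    [0,0,0],
    [0,0,0],
    [0,0,0],
    [0,0,0],
    [0,0,0],
  ],
  gripper=[1,1,1,1,1,1,1,1],
)

```text
time: 7.8
tool_pos: [0.4511, 0.1127, 0.299]
tool_rot: [3.138, 0.001, 1.681]
contact_force: [5.5, -3.0, 5.8]
opening: 0.0117
```

```bash
cat > look.py <<'E'
import sys
from h import *
st(); t=read_camera("top"); s=read_camera("scene")
for n in("lid_bar","knee_grip"):
  o=[]
  for p in(t,s):
    r=nets.tip_of(p,n); print(n,[(np.round(q["pixel"],1).tolist(),round(float(q["score"]),2)) for q in r[:2]])
    if r:o.append((p,r[0]["pixel"]))
  if len(o)==2:
    X=tri(o); c,sn=np.cos(.105),np.sin(.105); d=X-[.4547,.0717,0]
    print("  world",np.round(X,3),"chest",np.round([c*d[0]+sn*d[1],-sn*d[0]+c*d[1],X[2]],3),"res",[np.round(proj(p,X)-px,1).tolist() for p,px in o])
if len(sys.argv)>1:
  b=cv2.resize(s["img"][120:280,270:450],None,fx=4,fy=4,interpolation=2)[:600]
  cv2.imwrite("pics/"+sys.argv[1],cv2.cvtColor(b,cv2.COLOR_RGB2BGR))
E
python3 look.py 5.png
```

```text
{'time': 7.8, 'qpos': [0.08, 0.178, 1.547, -0.001, 1.413, -1.6], 'tool_pos': [0.451, 0.113, 0.299], 'tool_rot': [3.138, 0.001, 1.681], 'contact_force': [5.491, -3.028, 5.81], 'opening': 0.012}
lid_bar []
lid_bar []
knee_grip [([269.4, 156.8], 0.62)]
knee_grip [([329.6, 216.4], 0.69)]
  world [0.625 0.085 0.136] chest [ 0.171 -0.005  0.136] res [[1.0, -0.7], [1.4, 0.1]]
```

View pics/5.png

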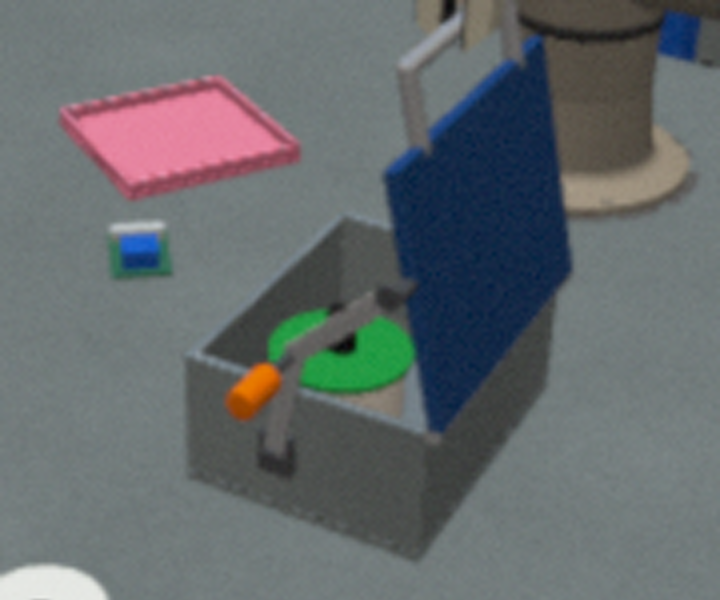

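The lid is up at about 1.35; the orange grip is at chest (171, −5, 136) mm, swung over as expected, and the green cover shows. I'll raise it a little more, then release.

Emit:
carry_out(
  translation=[
    [0.008,0,0],
    [0.007,0,0],
    [0.005,0,0],
    [0,0,0],
    [0,0,0],
  ],
  turn=[
    [0,0,0],
    [0,0,0],
    [0,0,0],
    [0,0,0],
    [0,0,0],
  ],
  gripper=[1,1,1,1,1],
)

```text
time: 8.6
tool_pos: [0.449, 0.1329, 0.3002]
tool_rot: [3.136, -0.001, 1.681]
contact_force: [2.0, -1.5, 14.0]
opening: 0.0117
```

```bash
python3 look.py
```

```text
{'time': 8.6, 'qpos': [0.124, 0.182, 1.538, 0.001, 1.416, -1.558], 'tool_pos': [0.449, 0.133, 0.3], 'tool_rot': [3.136, -0.001, 1.681], 'contact_force': [1.952, -1.523, 14.017], 'opening': 0.012}
lid_bar []
lid_bar [([392.3, 124.2], 0.7), ([223.4, 243.5], 0.65)]
knee_grip [([263.4, 161.0], 0.64), ([366.5, 132.7], 0.19)]
knee_grip [([336.9, 219.9], 0.91)]
  world [0.616 0.101 0.128] chest [0.164 0.012 0.128] res [[1.4, -1.0], [2.0, 0.1]]
```

Emit:
carry_out(
  translation=[
    [0,0,-0.003],
    [0,0,0],
    [0,0,0],
    [0,0,-0.02],
    [0,0,-0.03],
    [-0.01,0.02,-0.02],
    [-0.02,0.04,0],
    [-0.02,0.045,0],
    [0,0.045,0],
    [0,0.023,0],
  ],
  turn=[
    [0,0,0],
    [0,0,0],
    [0,0,0],
    [0,0,0],
    [0,0,0],
    [0,0,0],
    [0,0,0],
    [0,0,0],
    [0,0,0],
    [0,0,0],
  ],
  gripper=[1,0.2,0.2,0.2,0.2,0.2,0.2,0.2,0.2,0.2],
)

```text
time: 9.9
tool_pos: [0.6275, 0.1011, 0.3684]
tool_rot: [-3.139, -0.001, 1.68]
contact_force: [0.1, 0.0, -0.7]
opening: 0.0368
```

Emit:
carry_out(
  translation=[
    [0,0,0],
    [0,0,0],
    [0,0,0],
    [0,0,0],
    [0,0,0],
    [0,0,0],
    [0,0,0],
    [0,0,0],
    [0,0,0],
    [0,0,0],
  ],
  turn=[
    [0,0,0.149],
    [0,0,0.149],
    [0,0,0.149],
    [0,0,0.149],
    [0,0,0.149],
    [0,0,0.149],
    [0,0,0.149],
    [0,0,0.149],
    [0,0,0.149],
    [0,0,0.149],
  ],
  gripper=[0.2,0.2,0.2,0.2,0.2,0.2,0.2,0.2,0.2,0.2],
)

```text
time: 10.9
tool_pos: [0.6249, 0.1019, 0.3699]
tool_rot: [-3.141, 0.002, 0.185]
contact_force: [0.5, 0.3, -0.6]
opening: 0.0369
```

Emit:
carry_out(
  translation=[
    [0,0,0],
    [0,0,0],
    [0,0,0],
    [0,0,0],
    [0,0,0],
    [0,0,0],
    [0,0,0],
    [0,0,0],
    [0,0,0],
    [0,0,0],
  ],
  turn=[
    [0,0,0.149],
    [0,0,0.149],
    [0,0,0.149],
    [0,0,0.149],
    [0,0,0.149],
    [0,0,0.149],
    [0,0,0.149],
    [0,0,0.149],
    [0,0,0.149],
    [0,0,0.149],
  ],
  gripper=[0.2,0.2,0.2,0.2,0.2,0.2,0.2,0.2,0.2,0.2],
)

```text
time: 11.9
tool_pos: [0.6249, 0.1018, 0.3699]
tool_rot: [3.14, 0.001, -1.305]
contact_force: [-0.5, 0.0, -0.8]
opening: 0.0369
```

```bash
python3 look.py
python3 - <<'E'
from h import *
w=read_camera("wrist"); save(w,"6.png")
for r in nets.tip_of(w,"knee_grip")[:2]: print(r, at_z(w,r["pixel"],.128))
for r in nets.tip_of(w,"cover_knob")[:2]: print(r, at_z(w,r["pixel"],.082))
E
```

```text
{'time': 11.9, 'qpos': [0.04, 0.511, 0.877, 0.001, 1.756, 1.345], 'tool_pos': [0.625, 0.102, 0.37], 'tool_rot': [3.14, 0.001, -1.305], 'contact_force': [-0.505, 0.024, -0.807], 'opening': 0.037}
lid_bar []
lid_bar [([393.2, 122.9], 0.64)]
knee_grip []
knee_grip [([333.6, 220.9], 0.9)]
{'pixel': [320.0, 171.4], 'score': 0.64} [0.62174414 0.10292514 0.128     ]
{'pixel': [325.0, 270.3], 'score': 0.32} [0.48271895 0.05641974 0.128     ]
{'pixel': [325.4, 270.2], 'score': 0.76} [0.45802844 0.04817541 0.082     ]
{'pixel': [500.8, 146.9], 'score': 0.19} [ 0.71748753 -0.13975626  0.082     ]
```

View pics/6.png

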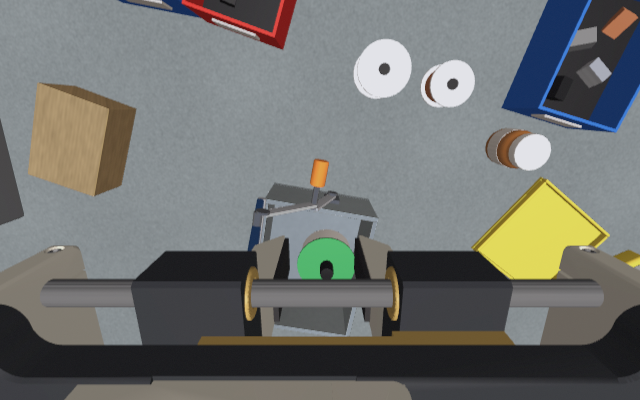

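The wrist view shows the orange grip at (320,171) → (0.622, 0.103), between the fingers' line, and the cover knob at (325,270) → (0.458, 0.048). I'll finish the turn, go down on the grip and pinch it.

Emit:
carry_out(
  translation=[
    [0,0,0],
    [-0.0015,0,0],
    [0,0,0.04],
    [0,0,0.04],
    [0,0,0.04],
    [0,0,0.04],
    [0,0,0.04],
    [0,0,0.035],
    [0,0,0.023],
    [0,0,0],
  ],
  turn=[
    [0,0,0.079],
    [0,0,0.079],
    [0,0,0],
    [0,0,0],
    [0,0,0],
    [0,0,0],
    [0,0,0],
    [0,0,0],
    [0,0,0],
    [0,0,0],
  ],
  gripper=[0.2,0.2,0.2,0.2,0.2,0.2,0.2,0.2,0.2,0.2],
)

```text
time: 13.35
tool_pos: [0.623, 0.1028, 0.1086]
tool_rot: [3.134, 0.001, -1.456]
contact_force: [-0.3, 0.4, -0.7]
opening: 0.0367
```

Emit:
carry_out(
  translation=[
    [0,0,0],
    [0,0,0],
    [0,0,0],
  ],
  turn=[
    [0,0,0],
    [0,0,0],
    [0,0,0],
  ],
  gripper=[1,1,1],
  squeeze=10,
)

```text
time: 13.65
tool_pos: [0.6264, 0.1033, 0.1145]
tool_rot: [-3.138, 0.0, -1.457]
contact_force: [0.6, 1.3, 2.7]
opening: 0.0197
```

Emit:
carry_out(
  translation=[
    [-0.005,0,0.0019],
    [-0.0049,0,0.0022],
    [-0.0047,0,0.0024],
    [-0.0046,0,0.0028],
    [-0.0037,0,0.0026],
    [-0.0037,0,0.0028],
    [-0.0015,0,0.001],
    [0,0,0],
  ],
  turn=[
    [0,0,0],
    [0,0,0],
    [0,0,0],
    [0,0,0],
    [0,0,0],
    [0,0,0],
    [0,0,0],
    [0,0,0],
  ],
  gripper=[1,1,1,1,1,1,1,1],
)

```text
time: 14.45
tool_pos: [0.623, 0.1305, 0.0969]
tool_rot: [-3.14, -0.001, -1.457]
contact_force: [3.6, -3.9, 3.3]
opening: 0.0195
```

```bash
python3 look.py
```

```text
{'time': 14.45, 'qpos': [0.087, 0.66, 1.364, -0.002, 1.116, 1.544], 'tool_pos': [0.623, 0.13, 0.097], 'tool_rot': [-3.14, -0.001, -1.457], 'contact_force': [3.639, -3.919, 3.283], 'opening': 0.02}
lid_bar [([145.3, 188.8], 0.52), ([288.8, 115.0], 0.45)]
lid_bar []
knee_grip []
knee_grip [([346.3, 230.4], 0.57)]
```

Grip is at chest y = 40 mm, the locked position, with the stop felt. I'll release, rise, then turn to yaw −2.8 so the gripper body clears the propped lid.

Emit:
carry_out(
  translation=[
    [0,0,0],
    [0,0,0],
    [0,0,0],
    [0,0,-0.03],
    [0,0,-0.04],
    [0,0,-0.045],
    [0,0,-0.045],
    [0,0,-0.045],
    [0,0,-0.045],
    [0,0,0],
  ],
  turn=[
    [0,0,0],
    [0,0,0],
    [0,0,0],
    [0,0,0],
    [0,0,0],
    [0,0,0],
    [0,0,0],
    [0,0,0],
    [0,0,0],
    [0,0,0],
  ],
  gripper=[0.2,0.2,0.2,0.2,0.2,0.2,0.2,0.2,0.2,0.2],
)

```text
time: 15.75
tool_pos: [0.6234, 0.1314, 0.3539]
tool_rot: [-3.129, 0.0, -1.456]
contact_force: [-0.6, 0.4, -0.1]
opening: 0.0366
```

```bash
python3 look.py 7.png
```

```text
{'time': 15.75, 'qpos': [0.087, 0.508, 0.923, 0.0, 1.698, 1.544], 'tool_pos': [0.623, 0.131, 0.354], 'tool_rot': [-3.129, 0.0, -1.456], 'contact_force': [-0.586, 0.383, -0.088], 'opening': 0.037}
lid_bar [([254.0, 158.1], 0.19)]
lid_bar [([394.7, 125.0], 0.96)]
  world [0.555 0.14  0.352] chest [0.107 0.057 0.352] res [[-18.7, 9.2], [-22.4, -0.5]]
knee_grip [([255.0, 161.3], 0.68)]
knee_grip [([345.2, 230.3], 0.61)]
  world [0.619 0.126 0.11 ] chest [0.169 0.037 0.11 ] res [[1.4, -0.9], [2.0, 0.0]]
```

View pics/7.png

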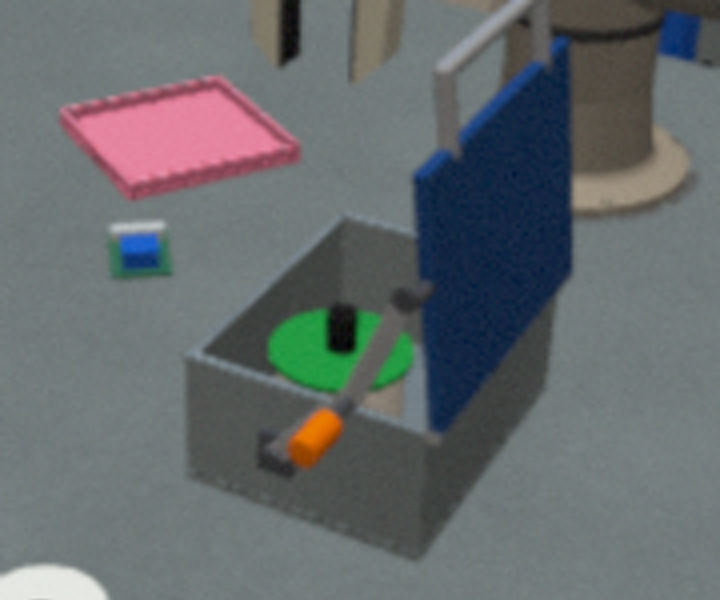

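The stay is past straight: grip at chest (169, 37, 110) mm against a locked position of (168, 40, 118), and the lid stands alone. The green cover is on the tub with its knob at crop (341,328). On to the cover.

Emit:
carry_out(
  translation=[
    [0,0,0],
    [0,0,0],
    [0,0,0],
    [0,0,0],
    [0,0,0],
    [0,0,0],
    [0,0,0],
    [0,0,0],
    [0,0,0],
  ],
  turn=[
    [0,0,0.149],
    [0,0,0.149],
    [0,0,0.149],
    [0,0,0.149],
    [0,0,0.149],
    [0,0,0.149],
    [0,0,0.149],
    [0,0,0.149],
    [0,0,0.149],
  ],
  gripper=[0.2,0.2,0.2,0.2,0.2,0.1,0.1,0.1,0.1],
)

```text
time: 16.95
tool_pos: [0.6218, 0.1308, 0.3452]
tool_rot: [3.141, -0.003, -2.804]
contact_force: [-0.1, 0.6, 0.8]
opening: 0.0415
```

Emit:
carry_out(
  translation=[
    [0.038,-0.005,0],
    [0.038,-0.005,0],
    [0.037,-0.004,0],
    [0.035,-0.004,0],
    [0.035,-0.004,0.02],
    [0,0,0.04],
    [0,0,0.04],
    [0,0,0.03],
    [0,0,0],
    [0,0,0],
  ],
  turn=[
    [0,0,0],
    [0,0,0],
    [0,0,0],
    [0,0,0],
    [0,0,0],
    [0,0,0],
    [0,0,0],
    [0,0,0],
    [0,0,0],
    [0,0,0],
  ],
  gripper=[0.1,0.1,0.1,0.1,0.1,0.1,0.1,0.1,0.1,0.1],
)

```text
time: 17.95
tool_pos: [0.4572, 0.0485, 0.2167]
tool_rot: [3.141, -0.001, -2.798]
contact_force: [0.1, 1.1, 0.5]
opening: 0.0414
```

Run:
```python
from h import *
st(); R=cv2.Rodrigues
w=read_camera("wrist"); save(w,"8.png"); s=read_camera("scene"); t=read_camera("top")
o=[]
for p in(w,s,t):
  r=nets.tip_of(p,"cover_knob")[:1]
  if r: o.append((p,r[0]["pixel"])); print(r[0], at_z(p,r[0]["pixel"],.082))
if len(o)>1: X=tri(o);print(X)
print(nets.tip_of(w,"tub_rim")[:1])
```

```text
{'time': 17.95, 'qpos': [-0.061, 0.233, 1.708, 0.0, 1.202, 2.737], 'tool_pos': [0.457, 0.048, 0.217], 'tool_rot': [3.141, -0.001, -2.798], 'contact_force': [0.119, 1.105, 0.546], 'opening': 0.041}
{'pixel': [323.5, 186.7], 'score': 0.73} [0.45582789 0.04392877 0.082     ]
{'pixel': [356.2, 200.7], 'score': 0.61} [0.46353871 0.05244655 0.082     ]
{'pixel': [147.4, 191.0], 'score': 0.16} [0.53984612 0.43392582 0.082     ]
[0.51862905 0.1670045  0.21028809]
[{'pixel': [293.4, 296.7], 'score': 0.41}]
```

View pics/8.png

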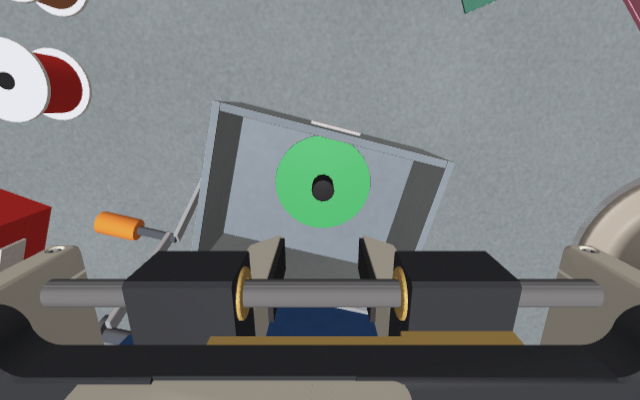

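Run:
```python
from h import *
w=read_camera("wrist"); h=cv2.cvtColor(w["img"],cv2.COLOR_RGB2HSV)
m=((h[...,0]>50)&(h[...,0]<75)&(h[...,1]>110)).astype(np.uint8); m[:,:230]=0;m[:,420:]=0;m[:100]=0
c=max(cv2.findContours(m,0,2)[0],key=cv2.contourArea); e=cv2.fitEllipse(cv2.convexHull(c)); print(e, at_z(w,e[0],.060))
k=(h[...,2]<60).astype(np.uint8); k[:,:290]=0;k[:,355:]=0;k[:150]=0;k[222:]=0
ys,xs=np.nonzero(k); print(xs.min(),xs.max(),ys.min(),ys.max())
for z,X in ((.06,at_z(w,e[0],.060)),): 
  for zz in(.06,.09): print(zz,proj(w,[X[0],X[1],zz]))
```

```text
((323.1307373046875, 181.25930786132812), (91.14077758789062, 93.92362213134766), 90.43940734863281) [0.45695926 0.04386778 0.06      ]
313 333 175 200
0.06 [323.1307373  181.25930786]
0.09 [323.25447267 188.45128441]
```

The disc centre and knob agree at (0.457, 0.044), and the knob is centred in the jaws at (323,188). I'll descend and grip.

Emit:
carry_out(
  translation=[
    [0.002,-0.004,0.02],
    [0,0,0.035],
    [0,0,0.035],
    [0,0,0.035],
    [0,0,0.018],
    [0,0,0.008],
    [0,0,0],
    [0,0,0],
    [0,0,0],
    [0,0,0],
  ],
  turn=[
    [0,0,0],
    [0,0,0],
    [0,0,0],
    [0,0,0],
    [0,0,0],
    [0,0,0],
    [0,0,0],
    [0,0,0],
    [0,0,0],
    [0,0,0],
  ],
  gripper=[0.1,0.1,0.1,0.1,0.1,0.1,0.1,1,1,1],
  squeeze=15,
)

```text
time: 19.35
tool_pos: [0.4574, 0.044, 0.0666]
tool_rot: [-3.141, 0.002, -2.798]
contact_force: [1.3, 0.7, 0.0]
opening: 0.0221
```

Emit:
carry_out(
  translation=[
    [0,0,-0.003],
    [0,0,-0.005],
    [0,0,-0.008],
    [0,0,-0.012],
    [0,0,-0.02],
    [0,0,-0.025],
    [0,0,-0.03],
    [0,0,-0.03],
    [0,0,-0.01],
    [0,0,0],
  ],
  turn=[
    [0,0,0],
    [0,0,0],
    [0,0,0],
    [0,0,0],
    [0,0,0],
    [0,0,0],
    [0,0,0],
    [0,0,0],
    [0,0,0],
    [0,0,0],
  ],
  gripper=[1,1,1,1,1,1,1,1,1,1],
)

```text
time: 20.35
tool_pos: [0.4574, 0.044, 0.21]
tool_rot: [-3.14, 0.003, -2.798]
contact_force: [-0.2, -0.2, -0.9]
opening: 0.022
```

Run:
```python
from h import *
st(); s=read_camera("scene"); t=read_camera("top")
for n in("tub_rim","cover_knob"):
  for p in(s,t):
    print(n,[(np.round(r["pixel"]).tolist(),round(float(r["score"]),2)) for r in nets.tip_of(p,n)][:2])
for p in(s,t): print([(np.round(r["pixel"]).tolist(),at_z(p,r["pixel"],0)) for r in nets.tip_of(p,"tray")][:2])
```

```text
{'time': 20.35, 'qpos': [-0.071, 0.236, 1.724, 0.0, 1.178, 2.727], 'tool_pos': [0.457, 0.044, 0.21], 'tool_rot': [-3.14, 0.003, -2.798], 'contact_force': [-0.211, -0.194, -0.936], 'opening': 0.022}
tub_rim []
tub_rim []
cover_knob [([356.0, 151.0], 0.76)]
cover_knob []
[([314.0, 153.0], array([ 0.17018236, -0.31716905,  0.        ])), ([229.0, 203.0], array([ 0.59384113, -0.32140134,  0.        ]))]
[([409.0, 317.0], array([ 0.17768851, -0.30516035,  0.        ])), ([410.0, 179.0], array([ 0.58289489, -0.31757798,  0.        ]))]
```

Emit:
carry_out(
  translation=[
    [0,-0.02,0],
    [0.0005,-0.04,0],
    [0.0005,-0.045,0],
    [0.0005,-0.045,0],
    [0.0005,-0.045,0],
    [0.0005,-0.045,0],
    [0.0005,-0.045,0],
    [0.0005,-0.045,0],
    [0.0005,-0.037,0],
    [0.0005,-0.02,0],
  ],
  turn=[
    [0,0,0],
    [0,0,0],
    [0,0,0],
    [0,0,0],
    [0,0,0],
    [0,0,0],
    [0,0,0],
    [0,0,0],
    [0,0,0],
    [0,0,0],
  ],
  gripper=[1,1,1,1,1,1,1,1,1,1],
)

```text
time: 21.75
tool_pos: [0.5829, -0.325, 0.2072]
tool_rot: [3.141, -0.001, -2.8]
contact_force: [0.7, 0.8, -1.8]
opening: 0.0212
```

Emit:
carry_out(
  translation=[
    [0,0,0.02],
    [0,0,0.035],
    [0,0,0.035],
    [0,0,0.03],
    [0,0,0.02],
    [0,0,0.012],
    [0,0,0.008],
    [0,0,0],
    [0,0,0],
  ],
  turn=[
    [0,0,0],
    [0,0,0],
    [0,0,0],
    [0,0,0],
    [0,0,0],
    [0,0,0],
    [0,0,0],
    [0,0,0],
    [0,0,0],
  ],
  gripper=[1,1,1,1,1,1,1,1,1],
)

```text
time: 22.65
tool_pos: [0.5834, -0.3222, 0.0495]
tool_rot: [-3.14, 0.001, -2.798]
contact_force: [-0.3, -1.1, -0.7]
opening: 0.0217
```

Run:
```python
from h import *
st(); w=read_camera("wrist"); save(w,"9.png")
```

```text
{'time': 22.65, 'qpos': [-0.62, 0.762, 1.304, 0.0, 1.074, 2.178], 'tool_pos': [0.583, -0.322, 0.05], 'tool_rot': [-3.14, 0.001, -2.798], 'contact_force': [-0.297, -1.086, -0.694], 'opening': 0.022}
```

View pics/9.png

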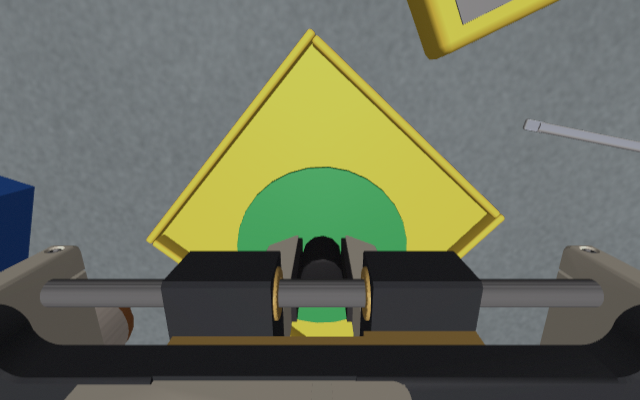

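The cover is held level over the middle of the yellow tray (disc around (322,240) within the tray corners). I'll lower it gently by the last 29 mm.

Emit:
carry_out(
  translation=[
    [0,0,0.007],
    [0,0,0.006],
    [0,0,0.005],
    [0,0,0.004],
    [0,0,0.003],
    [0,0,0.002],
    [0,0,0.001],
    [0,0,0],
  ],
  turn=[
    [0,0,0],
    [0,0,0],
    [0,0,0],
    [0,0,0],
    [0,0,0],
    [0,0,0],
    [0,0,0],
    [0,0,0],
  ],
  gripper=[1,1,1,1,1,1,1,1],
)

```text
time: 23.5
tool_pos: [0.5829, -0.3219, 0.0208]
tool_rot: [-3.141, 0.0, -2.798]
contact_force: [-0.5, -0.3, -1.1]
opening: 0.0218
```

Not yet in contact (−1.1 N is the cover's own weight), so I'll ease down further.

Emit:
carry_out(
  translation=[
    [0,0,0.001],
    [0,0,0.001],
    [0,0,0],
  ],
  turn=[
    [0,0,0],
    [0,0,0],
    [0,0,0],
  ],
  gripper=[1,1,1],
)

```text
time: 23.8
tool_pos: [0.583, -0.322, 0.0206]
tool_rot: [-3.141, 0.001, -2.798]
contact_force: [-4.3, 2.6, 11.0]
opening: 0.0213
```

Emit:
carry_out(
  translation=[
    [0,0,0],
    [0,0,0],
    [0,0,0],
    [0,0,-0.01],
    [0,0,-0.03],
    [0,0,-0.04],
    [0,0,-0.04],
    [0,0,-0.04],
    [0,0,-0.04],
    [0,0,-0.04],
  ],
  turn=[
    [0,0,0],
    [0,0,0],
    [0,0,0],
    [0,0,0],
    [0,0,0],
    [0,0,0],
    [0,0,-0.149],
    [0,0,-0.149],
    [0,0,-0.149],
    [0,0,-0.149],
  ],
  gripper=[0.2,0.2,0.2,0.2,0.2,0.2,0.2,0.2,0.2,0.2],
)

```text
time: 24.8
tool_pos: [0.5826, -0.3217, 0.2611]
tool_rot: [-3.141, 0.0, -2.196]
contact_force: [0.9, -1.1, 0.1]
opening: 0.0366
```

Emit:
carry_out(
  translation=[
    [0,0,-0.04],
    [0,0,-0.04],
    [0,0,-0.02],
    [0,0,0],
    [0,0,0],
    [-0.03,-0.006,0],
    [-0.045,-0.009,0],
    [-0.045,-0.009,0],
    [-0.045,-0.009,0],
    [-0.045,-0.009,0],
  ],
  turn=[
    [0,0,-0.149],
    [0,0,-0.149],
    [0,0,-0.149],
    [0,0,-0.149],
    [0,0,-0.149],
    [0,0,0],
    [0,0,0],
    [0,0,0],
    [0,0,0],
    [0,0,0],
  ],
  gripper=[0.2,0.2,0.2,0.2,0.2,0.2,0.2,0.2,0.2,0.2],
)

```text
time: 25.8
tool_pos: [0.6004, -0.1067, 0.3594]
tool_rot: [-3.141, -0.0, -1.457]
contact_force: [0.8, 0.3, 0.2]
opening: 0.0369
```

```bash
python3 look.py
python3 - <<'E'
from h import *
s=read_camera("scene"); t=read_camera("top")
a=cv2.resize(s["img"][120:280,180:440],None,fx=2.3,fy=2.3,interpolation=2); b=cv2.resize(t["img"][130:270,225:455],(598,364),interpolation=2)[:220] if 0 else cv2.resize(t["img"][130:230,225:455],(598,230),interpolation=2)
cv2.imwrite("pics/10.png",cv2.cvtColor(np.vstack([a,b]),cv2.COLOR_RGB2BGR))
E
```

```text
{'time': 25.8, 'qpos': [-0.302, 0.455, 0.995, 0.0, 1.691, 1.156], 'tool_pos': [0.6, -0.107, 0.359], 'tool_rot': [-3.141, -0.0, -1.457], 'contact_force': [0.816, 0.33, 0.208], 'opening': 0.037}
lid_bar [([238.4, 218.8], 0.62), ([477.5, 193.8], 0.26)]
lid_bar [([391.0, 123.3], 0.55)]
  world [0.446 0.133 0.317] chest [-0.002  0.062  0.317] res [[2.0, -1.1], [2.2, -0.2]]
knee_grip [([255.4, 162.0], 0.57)]
knee_grip [([343.4, 229.7], 0.85), ([393.9, 125.2], 0.46)]
  world [0.618 0.123 0.11 ] chest [0.168 0.034 0.11 ] res [[2.1, -1.3], [2.9, 0.1]]
```

View pics/10.png

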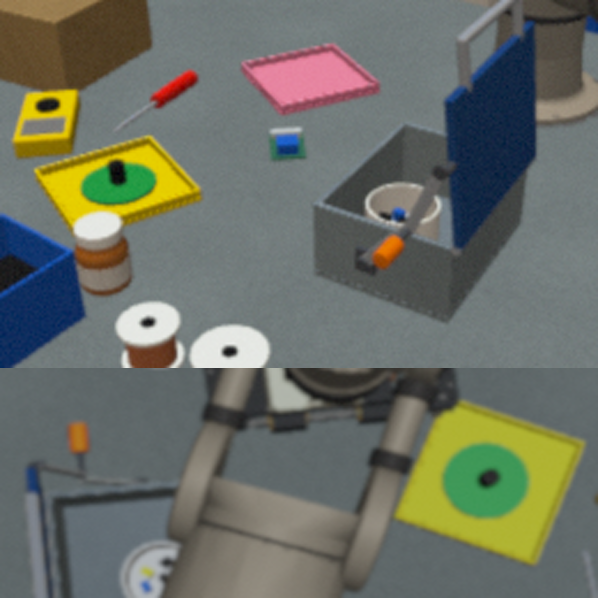

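The cover lies flat, knob up, in the yellow tray; the tub stands open in the chest; the lid is still propped (bar at chest (−2, 62, 317) mm). Back to the orange grip.

Emit:
carry_out(
  translation=[
    [-0.039,-0.0083,0],
    [-0.042,-0.009,0],
    [-0.042,-0.009,0],
    [-0.042,-0.009,0],
    [-0.038,-0.008,0],
    [-0.03,-0.0064,0],
    [0,0,0.03],
    [0,0,0.03],
    [0,0,0.04],
    [0,0,0.04],
  ],
  turn=[
    [0,0,0],
    [0,0,0],
    [0,0,0],
    [0,0,0],
    [0,0,0],
    [0,0,0],
    [0,0,0],
    [0,0,0],
    [0,0,0],
    [0,0,0],
  ],
  gripper=[0.2,0.2,0.2,0.2,0.2,0.2,0.2,0.2,0.2,0.2],
)

```text
time: 27.2
tool_pos: [0.624, 0.1273, 0.2174]
tool_rot: [-3.141, -0.0, -1.459]
contact_force: [1.1, -1.0, 0.3]
opening: 0.0366
```

Emit:
carry_out(
  translation=[
    [-0.003,0,0.03],
    [0,0,0.035],
    [0,0,0.035],
    [0,0,0.02],
    [0,0,0],
    [0,0,0],
    [0,0,0],
    [0,0,0],
  ],
  turn=[
    [0,0,0],
    [0,0,0],
    [0,0,0],
    [0,0,0],
    [0,0,0],
    [0,0,0],
    [0,0,0],
    [0,0,0],
  ],
  gripper=[0.2,0.2,0.2,0.2,0.2,1,1,1],
  squeeze=20,
)

```text
time: 28.0
tool_pos: [0.6246, 0.1305, 0.1005]
tool_rot: [-3.138, -0.002, -1.457]
contact_force: [0.3, -1.1, 2.0]
opening: 0.0191
```

Run:
```python
import numpy as np
a=np.radians(np.concatenate([np.linspace(51,163.4,34)]))
P=87.5*np.c_[np.cos(a),np.sin(a)]
for i,d in enumerate(np.diff(P,axis=0)): print(i,np.round([-d[0],-d[1]],1).tolist(),end=' ')
```

```text
0 [4.1, -3.2] 1 [4.3, -2.9] 2 [4.5, -2.6] 3 [4.6, -2.4] 4 [4.8, -2.1] 5 [4.9, -1.8] 6 [5.0, -1.5] 7 [5.1, -1.2] 8 [5.1, -0.9] 9 [5.2, -0.6] 10 [5.2, -0.3] 11 [5.2, 0.0] 12 [5.2, 0.3] 13 [5.2, 0.6] 14 [5.1, 0.9] 15 [5.1, 1.2] 16 [5.0, 1.5] 17 [4.9, 1.8] 18 [4.8, 2.1] 19 [4.6, 2.4] 20 [4.5, 2.7] 21 [4.3, 2.9] 22 [4.1, 3.2] 23 [3.9, 3.4] 24 [3.7, 3.6] 25 [3.5, 3.9] 26 [3.3, 4.1] 27 [3.0, 4.2] 28 [2.8, 4.4] 29 [2.5, 4.6] 30 [2.2, 4.7] 31 [1.9, 4.8] 32 [1.6, 4.9]
```

Emit:
carry_out(
  translation=[
    [0.0041,0,-0.0032],
    [0.0043,0,-0.0029],
    [0.0045,0,-0.0026],
    [0.0046,0,-0.0024],
    [0.0048,0,-0.0021],
    [0.0049,0,-0.0018],
    [0.005,0,-0.0015],
    [0.0051,0,-0.0012],
    [0.0051,0,-0.0009],
    [0.0052,0,-0.0006],
  ],
  turn=[
    [0,0,0],
    [0,0,0],
    [0,0,0],
    [0,0,0],
    [0,0,0],
    [0,0,0],
    [0,0,0],
    [0,0,0],
    [0,0,0],
    [0,0,0],
  ],
  gripper=[1,1,1,1,1,1,1,1,1,1],
)

```text
time: 29.0
tool_pos: [0.629, 0.0861, 0.1205]
tool_rot: [-3.139, 0.003, -1.457]
contact_force: [-2.2, 5.6, 6.3]
opening: 0.0191
```

Emit:
carry_out(
  translation=[
    [0.0052,0,-0.0003],
    [0.0052,0,0],
    [0.0052,0,0.0003],
    [0.0052,0,0.0006],
    [0.0051,0,0.0009],
    [0.0051,0,0.0012],
    [0.005,0,0.0015],
    [0.0049,0,0.0018],
    [0.0048,0,0.0021],
    [0.0046,0,0.0024],
  ],
  turn=[
    [0,0,0],
    [0,0,0],
    [0,0,0],
    [0,0,0],
    [0,0,0],
    [0,0,0],
    [0,0,0],
    [0,0,0],
    [0,0,0],
    [0,0,0],
  ],
  gripper=[1,1,1,1,1,1,1,1,1,1],
)

```text
time: 30.0
tool_pos: [0.6342, 0.0338, 0.107]
tool_rot: [3.141, -0.0, -1.457]
contact_force: [-2.3, 2.1, 3.1]
opening: 0.0195
```

```bash
python3 look.py
```

```text
{'time': 30.0, 'qpos': [-0.067, 0.648, 1.355, -0.0, 1.139, 1.39], 'tool_pos': [0.634, 0.034, 0.107], 'tool_rot': [3.141, -0.0, -1.457], 'contact_force': [-2.306, 2.15, 3.062], 'opening': 0.019}
lid_bar [([364.7, 132.4], 0.34)]
lid_bar [([246.5, 276.5], 0.63), ([343.4, 133.6], 0.57)]
  world [ 0.731 -0.17  -0.106] chest [ 0.249 -0.27  -0.106] res [[-8.1, 6.8], [-12.3, -1.8]]
knee_grip [([289.6, 154.8], 0.56)]
knee_grip []
```

Emit:
carry_out(
  translation=[
    [0.0023,0,0.0013],
    [0.0022,0,0.0014],
    [0.0022,0,0.0014],
    [0.0021,0,0.0015],
    [0.0021,0,0.0016],
    [0.002,0,0.0016],
    [0.002,0,0.0017],
    [0.0019,0,0.0017],
    [0.0019,0,0.0018],
    [0.0018,0,0.0018],
  ],
  turn=[
    [0,0,0],
    [0,0,0],
    [0,0,0],
    [0,0,0],
    [0,0,0],
    [0,0,0],
    [0,0,0],
    [0,0,0],
    [0,0,0],
    [0,0,0],
  ],
  gripper=[1,1,1,1,1,1,1,1,1,1],
)

```text
time: 31.3
tool_pos: [0.6367, 0.0138, 0.0913]
tool_rot: [3.141, 0.0, -1.457]
contact_force: [-3.9, -0.9, 2.1]
opening: 0.0197
```

Emit:
carry_out(
  translation=[
    [0.0018,0,0.0019],
    [0.0017,0,0.002],
    [0.0016,0,0.002],
    [0.0016,0,0.0021],
    [0.0015,0,0.0021],
    [0.0015,0,0.0022],
    [0.0014,0,0.0022],
    [0.0013,0,0.0023],
    [0.0012,0,0.0023],
    [0.0012,0,0.0023],
  ],
  turn=[
    [0,0,0],
    [0,0,0],
    [0,0,0],
    [0,0,0],
    [0,0,0],
    [0,0,0],
    [0,0,0],
    [0,0,0],
    [0,0,0],
    [0,0,0],
  ],
  gripper=[1,1,1,1,1,1,1,1,1,1],
)

```text
time: 32.3
tool_pos: [0.6384, -0.0008, 0.0699]
tool_rot: [-3.142, 0.0, -1.457]
contact_force: [-3.1, -0.5, 1.7]
opening: 0.0192
```

Emit:
carry_out(
  translation=[
    [0.0009,0,0.0017],
    [0.0009,0,0.0017],
    [0.0008,0,0.0017],
    [0.0008,0,0.0016],
    [0.0007,0,0.0015],
    [0.0007,0,0.0014],
    [0.0005,0,0.0013],
    [0.0005,0,0.0012],
    [0,0,0],
    [0,0,0],
  ],
  turn=[
    [0,0,0],
    [0,0,0],
    [0,0,0],
    [0,0,0],
    [0,0,0],
    [0,0,0],
    [0,0,0],
    [0,0,0],
    [0,0,0],
    [0,0,0],
  ],
  gripper=[1,1,1,1,1,1,1,1,1,1],
)

```text
time: 33.3
tool_pos: [0.639, -0.0066, 0.0578]
tool_rot: [3.141, -0.0, -1.457]
contact_force: [-2.5, -1.4, -2.4]
opening: 0.0198
```

```bash
python3 look.py 11.png
```

```text
{'time': 33.3, 'qpos': [-0.13, 0.71, 1.388, -0.0, 1.044, 1.327], 'tool_pos': [0.639, -0.007, 0.058], 'tool_rot': [3.141, -0.0, -1.457], 'contact_force': [-2.475, -1.404, -2.427], 'opening': 0.02}
lid_bar [([321.9, 215.0], 0.9), ([480.6, 194.2], 0.53)]
lid_bar [([323.6, 179.2], 0.89)]
  world [ 0.467 -0.054  0.115] chest [-0.001 -0.126  0.115] res [[0.1, -0.1], [0.1, 0.0]]
knee_grip []
knee_grip [([279.7, 293.3], 0.48), ([297.1, 223.4], 0.46)]
```

View pics/11.png

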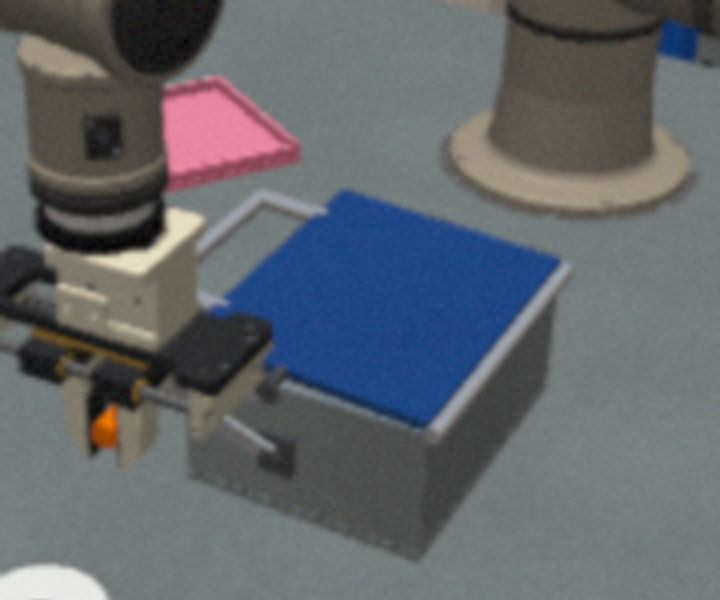

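The lid is nearly shut: bar at z ≈ 115 mm against 105 mm when shut. I'll ease the grip down the rest of the way.

Emit:
carry_out(
  translation=[
    [0.0003,0,0.0007],
    [0.0003,0,0.0007],
    [0.0003,0,0.0007],
    [0.0002,0,0.0007],
    [0.0002,0,0.0007],
    [0,0,0.0005],
    [0,0,0],
  ],
  turn=[
    [0,0,0],
    [0,0,0],
    [0,0,0],
    [0,0,0],
    [0,0,0],
    [0,0,0],
    [0,0,0],
  ],
  gripper=[1,1,1,1,1,1,1],
)

```text
time: 34.3
tool_pos: [0.6392, -0.0075, 0.0547]
tool_rot: [-3.141, 0.0, -1.457]
contact_force: [-4.7, 0.4, 5.2]
opening: 0.0191
```

```bash
python3 look.py
```

```text
{'time': 34.3, 'qpos': [-0.132, 0.713, 1.39, 0.0, 1.038, 1.325], 'tool_pos': [0.639, -0.008, 0.055], 'tool_rot': [-3.141, 0.0, -1.457], 'contact_force': [-4.742, 0.409, 5.242], 'opening': 0.019}
lid_bar [([320.8, 215.7], 0.66)]
lid_bar [([322.5, 182.8], 0.72)]
  world [ 0.467 -0.053  0.103] chest [-0.    -0.126  0.103] res [[1.0, -0.7], [1.2, 0.1]]
knee_grip []
knee_grip [([298.8, 228.1], 0.62), ([325.4, 184.2], 0.17)]
```

Emit:
carry_out(
  translation=[
    [0,0,0.0007],
    [0,0,0.0007],
    [0,0,0.0007],
    [0,0,0],
  ],
  turn=[
    [0,0,0],
    [0,0,0],
    [0,0,0],
    [0,0,0],
  ],
  gripper=[1,1,1,1],
)

```text
time: 35.0
tool_pos: [0.6394, -0.0075, 0.054]
tool_rot: [-3.14, -0.0, -1.457]
contact_force: [-8.4, 1.3, 12.6]
opening: 0.0194
```

Firm stop reached (12.6 N against the push). I'll release and rise clear.

Emit:
carry_out(
  translation=[
    [0,0,-0.0015],
    [0,0,0],
    [0,0,0],
    [0,0,0],
    [0,0,-0.02],
    [0,0,-0.03],
    [0,0,-0.04],
    [0,0,-0.04],
    [0,0,-0.04],
    [0,0,-0.03],
  ],
  turn=[
    [0,0,0],
    [0,0,0],
    [0,0,0],
    [0,0,0],
    [0,0,0],
    [0,0,0],
    [0,0,0],
    [0,0,0],
    [0,0,0],
    [0,0,0],
  ],
  gripper=[1,0.2,0.2,0.2,0.2,0.2,0.2,0.2,0.2,0.2],
)

```text
time: 36.0
tool_pos: [0.64, -0.0078, 0.2564]
tool_rot: [-3.138, -0.001, -1.457]
contact_force: [0.6, -0.2, 0.5]
opening: 0.0369
```

```bash
python3 look.py
python3 - <<'E'
from h import *
s=read_camera("scene"); t=read_camera("top")
for p,(x0,y0,x1,y1) in((s,(285,212,315,240)),(t,(296,140,316,172))):
  h=cv2.cvtColor(p["img"],cv2.COLOR_RGB2HSV); m=np.zeros(h.shape[:2],bool); m[y0:y1,x0:x1]=((h[...,0]>5)&(h[...,0]<20)&(h[...,1]>170))[y0:y1,x0:x1]
  ys,xs=np.nonzero(m); print("orange",xs.mean() if len(xs) else 0,ys.mean() if len(ys) else 0,len(xs))
a=cv2.resize(s["img"][120:320,170:450],None,fx=2.8,fy=2.8,interpolation=2)
cv2.imwrite("pics/12.png",cv2.cvtColor(a,cv2.COLOR_RGB2BGR))
E
```

```text
{'time': 36.0, 'qpos': [-0.132, 0.541, 1.125, 0.0, 1.472, 1.325], 'tool_pos': [0.64, -0.008, 0.256], 'tool_rot': [-3.138, -0.001, -1.457], 'contact_force': [0.561, -0.154, 0.456], 'opening': 0.037}
lid_bar [([320.9, 215.5], 0.73)]
lid_bar [([321.6, 181.0], 0.68)]
  world [ 0.468 -0.054  0.109] chest [ 0.    -0.127  0.109] res [[1.3, -1.0], [1.6, 0.1]]
knee_grip [([306.8, 159.5], 0.4)]
knee_grip [([294.6, 228.3], 0.73)]
  world [ 0.634 -0.016  0.062] chest [ 0.169 -0.106  0.062] res [[1.4, -1.1], [2.1, 0.1]]
orange 298.6923076923077 225.84615384615384 91
orange 305.7118644067797 157.91525423728814 59
```

View pics/12.png

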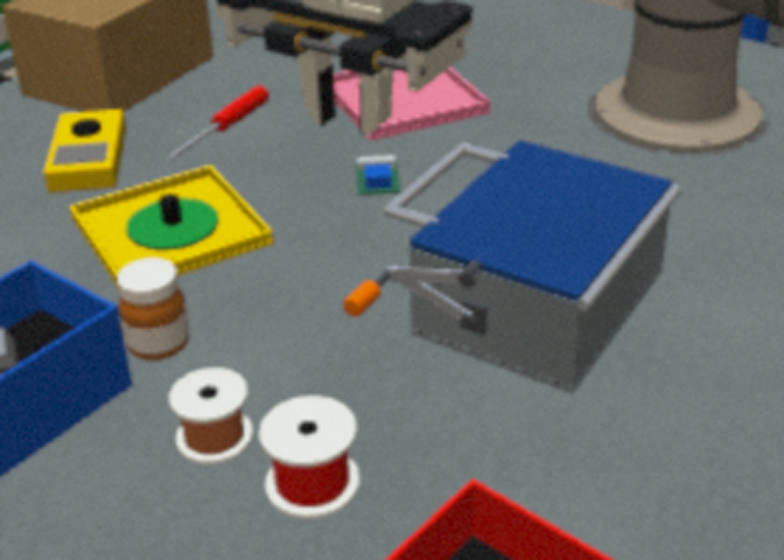

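The orange centroid matches its starting shut position to 0.1 px in both views: scene (298.7, 225.8) against (298.7, 225.9), top (305.7, 157.9) against (305.7, 158.0). The lid is fully shut, the cover is flat in the yellow tray and the bystanders are where they were. Handing in.

```bash
python3 -c "
from cell import robot
print(robot.hand_in())"
```

```text
the job is handed in; nothing more can be done
None
```

The job is done and handed in at about 36 s of the 72 s allowed; the hand-in reports no verdict.

I raised the lid by its bar and pressed the knee past straight, and the stay alone held the lid up. I then lifted the green cover by its knob and set it down in the middle of the yellow tray. Last, I broke the knee by the orange grip and lowered the lid slowly until it met a firm stop.

**Last checks:**
- **Lid:** the orange grip is back at its starting shut position to 0.1 px in both fixed views, so I take the lid as fully shut. The nets' bar height disagreed a little: 109 mm where 105 mm is expected. That is within their scatter, since they also gave 103 mm just before the final push.
- **Cover:** it lies flat, knob up, in the yellow tray.
- **Tub:** it was standing in the chest when last seen, before the lid closed over it. I could not see it after that.
- **Bystanders:** those in the last picture (spools, meter, jar, driver, module) look where they were. The cardboard carton was not in that crop, but the arm only passed high over it at the start.
- **Forces:** the largest reading was about 14 N, read only at the end of each move.

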